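# Click a fresh filter cartridge into the sampler dock

## Task

Take the blue filter cartridge out of the grey tray and slide it nose first along the channel of the dock until the orange spring catch snaps in behind its front block and keeps it there against the brass spring plunger, then let go. Push it home firmly but do not ram it, and leave the spent grey cartridge, the jar, the beaker and the mouse where they are.

Things in the scene. Friction and masses are not known exactly. Their poses are not given: they have to be found in the camera images.
- cartridge: Fresh cartridge, blue, white grip rib, 80 (x) x 44 (y) x 54 mm high, 105 to 210 g, lying flat. Origin: centre of its underside; z up; +x to its bevelled nose. Blue body 24 mm high, I-shaped from above: front block x +12..+40 mm, 44 mm wide (28 at the nose face, bevels 12 mm long); waist x -12..+12 mm, 26 mm wide; rear block x -40..-12 mm, 44 mm wide. Must lie with its x along the dock's x.
- cartridge_rib (a point): Middle of the top of the fresh cartridge's white grip rib: 16 mm behind (-x) and 54 mm above the cartridge's origin. The rib is 36 mm long in x, 14 mm wide in y and 30 mm high, standing on the 24 mm body. Pinch it from above, across y. Axes as the cartridge's.
- spent: Spent cartridge, same shape and size, grey with a black rib, in the other well of the tray. Origin and axes as for the fresh one. Stays where it is.
- tray: Fixed grey tray, 130 (x) x 200 (y) mm, walls 10 mm high, floor top 4 mm above the bench; two wells side by side in y with one cartridge in each, noses roughly to the tray's +x. Which well holds the fresh cartridge varies. Origin: centre of its underside.
- dock: Fixed dock: floor plate x -155..+100, y -60..+70 mm, top (channel floor) at z = 12 mm. Origin: on the bench under the channel's centre line; the cartridge slides to +x. White walls 14 mm high over the floor, 47 mm apart, start at x = -75 mm; flared guides from x = -105 mm widen the mouth to 67 mm. Clicked in, the cartridge's origin lies at x +2..+34 mm: this differs and must be felt.
- dock_mouth (a point): Set-down point on the channel floor before the flared mouth, at dock x = -125 mm, y = 0, z = 12 mm: a cartridge set down with its origin here is clear of all walls (its tail overhangs the plate by 10 mm) and can be slid on to +x. Axes as the dock's.
- dock_end (a point): Point on the channel floor, dock x +18 mm, y 0, z 12 mm. The clicked-in cartridge's origin ends within 16 mm of it along x, wherever the grey stop head is clamped. Head lips cover its front block (26.5 to 32.5 mm over the floor, from 18 mm past that origin). 4 mm past the click is a solid end wall (at most 20 N on it). Let go, the plunger pushes the cartridge back onto the catch.
- catch (a joint): Orange sprung catch at the head's +y side; metres it is pushed aside along the dock's +y: 0 at rest, 0.010 at most. Its ramp faces the mouth. The nose pushes it out 4 to 7 mm, it rides along the front block and snaps back to 0 in the waist, behind the front block. Spring 1.2 N plus 240 N/m; passing the ramp takes roughly 3 to 14 N of push.
- plunger (a joint): Brass spring plunger, 14 mm diameter, on the centre line in the head's end wall, facing the mouth; metres pressed in along the dock's +x: 0 at rest, 0.010 with the cartridge clicked in, 0.014 with it hard against the end wall. Spring 4 N plus 400 N/m. With the catch's rubbing, the push reaches roughly 8 to 14 N just before the click, then drops by 1 to 3 N.
- jar: Amber glass jar with a white cap, 44 mm diameter, 75 mm high, loose bystander. Origin: centre of its underside.
- beaker: Small glass beaker, 60 mm diameter, 70 mm high, loose bystander. Origin: centre of its underside.
- mouse: Black computer mouse, 100 x 58 x 22 mm, loose bystander. Origin: centre of its underside.
There are look-alikes about, which are no part of the job. Leave any red look-alike of the cartridge alone.

How it is judged:
By the outcome, as a careful person would: the job done as asked, in the order asked, and still so for the second after the job is handed in, with the robot touching nothing.
It also fails if it takes over 64 s, if anything falls off the work surface, if the arm or the gripper's body presses on something with over 40 N, if the wrist force passes 120 N, or if a joint passes its speed limit or range.

## Robot

A 7-joint arm with a two-finger parallel gripper is mounted at the origin on the work surface. World frame = base frame: x ahead of the robot, y to its left, z up, the work surface at z = 0. Lengths are in m, angles in rad, forces in N, time in s.
With the tool pointing down it reaches from about 0.4 to 0.85 m from the base axis. Payload 10.4 kg.
Tool frame: the origin (TCP) lies on the centre line of the jaws, within the pads' length; the fingertips stand r.finger_overhang ahead of it and the grasp point (between the pads) lies 5 mm behind it (r.finger_overhang is the distance from the TCP to the fingertips, in m); z points along the fingers, y is the line along which they close (so a half turn about z gives the same grasp; the last joint's range is limited). The gripper opens to 87 mm and grips with 3 to 60 N. Pads are 19 mm wide; open, the fingers measure 117 mm over their backs; the gripper's body (75 mm by 190 mm) begins 51 mm behind the grasp point.
Start: joints at [-0.023, 0.332, -0.065, 1.46, 0.022, 1.35, -0.088], TCP at [0.625, 0, 0.237] pointing down, gripper open.
Joint ranges: [-2.6, 2.6], [-0.5, 2.12], [-1.47, 1.34], [0.16, 2.42], [-1.27, 4.41], [0.06, 2.06], [-2.6, 2.6]. Speed limits (rad/s): [2.22, 2.22, 2.79, 2.79, 3.14, 3.14, 3.14].

## Interface

Orientations are given as a unit quaternion [x, y, z, w].
In Python, from bench import read_state, viewer, r gives the robot as it stands.
- The arm moves only by the tool carry_out, never from a script. Its argument "moves" is a list of rows, each a list of 6 numbers: the shift along the tool's x, y, z in units of 40 mm (1.0 is 40 mm), then the turn, a rotation vector about the tool's x, y, z in units of 8 degrees (1.0 is 8 degrees). A call has 1 to 20 rows; each row shifts and turns the commanded pose from where the row before left it, along the tool's axes as they then stand; what a row does not reach is not made up. A row lasts 1/8 s, in which the tool goes at most 62.5 mm and 10.7 degrees, less where a joint would pass 70% of its speed; a pose out of reach is approached as far as the arm can. A call is refused whole if a number of a shift passes 1 or a number of a turn 1, either way. A call with a gripper value outside its range is refused whole. "fingers" is the finger opening in mm, from 0 to 87, set as the call begins (left out, the last holds). The fingers move at their own pace and stop on an object; "force" is the grip in N (left out, the last holds). Time passes only in rows, so rows that do not move let the fingers close. It gives the time, the measured TCP pose, the force, the opening and the grip force at its end, in the units of the state.
- read_state(): the state, without advancing time (a new reading comes with each control period).
- viewer.camera(name): name is "scene" or "side" or "wrist"; returns a dict with "pixels" (480x640x3 uint8, red, green, blue), "range_z" (480x640 float32, m along the optical axis (not along the pixel's ray), 0 where there is no reading), "fx", "fy", "cx", "cy" (pixels), "xyz" and "orientation" of the camera in the world. Camera axes: x right, y down, z forward; pixel columns grow to the right and rows downward; lengths in m; the calibration is good to about 2 mm. A picture is of the moment at which its call begins.
- r.close_job(): hands the job in; it is judged then, once.
The state is a dict: "time": time; "joint_positions": joint angles; "joint_vel": joint speeds; "joint_torque": joint torques, N m; "ee_pos": TCP position; "eef_rot": TCP orientation; "ft_force": force on the tool from outside, world axes, zero at the start; "torque": the same for the moment, N m; "width": finger opening in m; "grip_force": force on a finger pad.
Only numpy, scipy, OpenCV 4.12 (cv2) and the standard library are available. Lean on these libraries where they do the work, as an engineer would, in place of code of your own. Each camera call takes 0.05 s, during which the arm holds its last target. There are 200 camera calls.

## Working session

There is one attempt and no reset: what is moved stays moved. The work goes in short steps, Python scripts to look and compute and a tool call to move; the robot and the scene stay as the last step left them, time stands still between calls to the robot, and variables do not carry over. Pictures are saved under pics/ and viewed, at most 10 in all, crops included, and the job is handed in when it is done.

Besides the shell and the picture viewer there is one more tool, called after "Call:" as name([rows], argument=value, ...), one row to a line, values as JSON. carry_out: Moves the arm, as the interface text tells. Its arguments: {"type":"object","properties":{"moves":{"type":"array","items":{"type":"array","items":{"type":"number"}}},"fingers":{"type":"number"},"force":{"type":"number"}},"required":["moves"]}

```bash
mkdir -p pics; ls
cat > h.py <<'E'
import numpy as np, cv2
from scipy.spatial.transform import Rotation as R
from bench import read_state, viewer, r
def cam(n, save=None):
    c=viewer.camera(n)
    np.savez('pics/'+(save or n)+'.npz',**{k:np.array(v) for k,v in c.items()})
    if save: cv2.imwrite(f'pics/{save}.png',c['pixels'][:,:,::-1])
    return c
def load(s): return dict(np.load(f'pics/{s}.npz'))
def cloud(c):
    z=c['range_z']; v,u=np.mgrid[0:480,0:640]
    P=np.stack([(u-c['cx'])/c['fx']*z,(v-c['cy'])/c['fy']*z,z],-1)
    W=P@R.from_quat(c['orientation']).as_matrix().T+c['xyz']
    W[z==0]=np.nan
    return W
E
python3 - <<'E'
from h import *
for n in('scene','side','wrist'):
    c=cam(n,n+'0'); print(n,c['xyz'],R.from_quat(c['orientation']).as_matrix().round(2).tolist())
s=read_state();print(s['ee_pos'],s['eef_rot'],R.from_quat(s['eef_rot']).as_matrix().round(3),r.finger_overhang,s['time'])
E
```

```text
pics
scene [1.36334787 0.04309248 1.22162827] [[-0.03, 0.84, -0.55], [1.0, 0.02, -0.02], [-0.0, -0.55, -0.84]]
side [ 0.28891475 -0.79838529  0.96979298] [[0.91, -0.31, 0.27], [-0.41, -0.65, 0.64], [-0.02, -0.69, -0.72]]
wrist [0.62523145 0.07324614 0.38520386] [[1.0, -0.0, -0.0], [-0.0, -0.96, -0.27], [-0.0, 0.27, -0.96]]
[ 6.24738080e-01 -1.08464898e-05  2.35955283e-01] [ 7.07105009e-01  7.07108364e-01 -3.80367953e-04 -3.51280036e-04] [[-0.     1.    -0.001]
 [ 1.     0.    -0.   ]
 [-0.    -0.001 -1.   ]] 0.014 0.15
```

View pics/scene0.png

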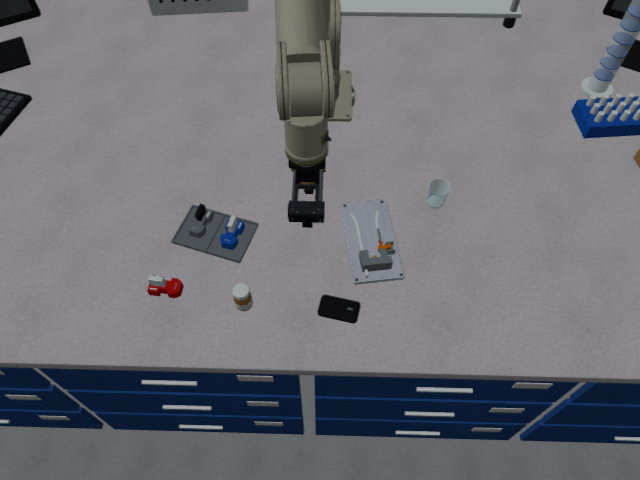

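View pics/side0.png

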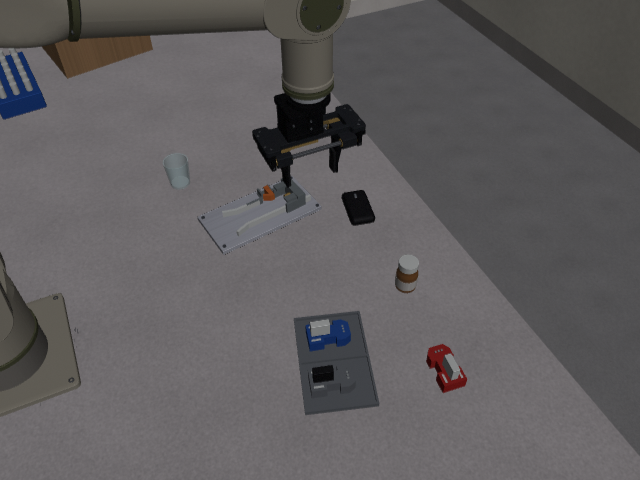

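Blue cartridge (white rib) is at scene (232,235) and side (328,333). The spent grey/black one at (200,220) and the red look-alike at (165,286) don't fit: wrong colour, and the red one is outside the tray. The dock is at (372,240), with its orange catch at (387,246) and grey head at (376,261).

Run:
```python
from h import *
A=load('scene0');B=load('side0')
a=cv2.resize(A['pixels'][195:290,165:265],None,fx=4,fy=4,interpolation=2)
b=cv2.resize(A['pixels'][190:290,330:415],None,fx=4,fy=4,interpolation=2)
h=max(a.shape[0],b.shape[0]);a=cv2.copyMakeBorder(a,0,h-a.shape[0],0,0,0);b=cv2.copyMakeBorder(b,0,h-b.shape[0],0,0,0)
cv2.imwrite('pics/crop1.png',np.hstack([a,b])[:,:,::-1])
a=cv2.resize(B['pixels'][300:420,285:385],None,fx=4,fy=4,interpolation=2)
b=cv2.resize(B['pixels'][170:260,190:330],None,fx=2.8,fy=2.8,interpolation=2)
h=max(a.shape[0],b.shape[0]);a=cv2.copyMakeBorder(a,0,h-a.shape[0],0,0,0);b=cv2.copyMakeBorder(b,0,h-b.shape[0],0,0,0)
cv2.imwrite('pics/crop2.png',np.hstack([a,b])[:,:,::-1])
def rep(n,P):
    (c,s,ang)=cv2.minAreaRect(P[:,:2].astype(np.float32)*1000); print(n,len(P),'mean',P.mean(0).round(4),'rect',np.round(c,1),np.round(s,1),round(ang,1),'z',np.percentile(P[:,2],[2,50,98]).round(4))
for nm,c in(('scene',A),('side',B)):
    W=cloud(c);hsv=cv2.cvtColor(c['pixels'],cv2.COLOR_RGB2HSV).astype(int);H,S,V=hsv[...,0],hsv[...,1],hsv[...,2]
    near=(W[...,0]>.3)&(W[...,0]<.95)&(abs(W[...,1])<.5)&(W[...,2]>-.01)&(W[...,2]<.1)
    blue=near&(H>100)&(H<130)&(S>150)&(V>80)
    rep(nm+' blue',W[blue]); bt=blue&(W[...,2]>.024)&(W[...,2]<.034); rep(' bluetop',W[bt])
    cx,cy=W[bt][:,:2].mean(0)
    rib=near&(np.hypot(W[...,0]-cx,W[...,1]-cy)<.06)&(W[...,2]>.045)
    rep(' rib',W[rib]); rt=rib&(W[...,2]>.054);rep(' ribtop',W[rt])
    u=near&(H>5)&(H<18)&(S>180)&(V>120)&(W[...,1]>0);rep(' orange',W[u])
```

```text
scene blue 225 mean [ 0.5742 -0.2109  0.0272] rect [ 563.7 -210.7] [46.5 82.9] 73.5 z [0.019  0.0275 0.0331]
 bluetop 201 mean [ 0.5747 -0.2104  0.028 ] rect [ 564.3 -209.6] [45.3 82.4] 76.4 z [0.0246 0.0278 0.033 ]
 rib 86 mean [ 0.5497 -0.2048  0.0556] rect [ 547.7 -204.7] [15.9 39.9] 70.3 z [0.0465 0.0562 0.0615]
 ribtop 60 mean [ 0.5478 -0.2046  0.0577] rect [ 548.7 -205.2] [14.2 37.5] 76.7 z [0.0542 0.0579 0.0625]
 orange 42 mean [0.5999 0.1968 0.0333] rect [595.9 197.9] [28.8 21.5] 88.8 z [0.0269 0.0338 0.0376]
side blue 684 mean [ 0.5654 -0.2231  0.0216] rect [ 563.5 -214.3] [49.5 79. ] 75.0 z [0.0038 0.0246 0.0293]
 bluetop 389 mean [ 0.5696 -0.2197  0.0263] rect [ 563.2 -215.8] [46.6 78.8] 75.1 z [0.0242 0.026  0.0302]
 rib 185 mean [ 0.5471 -0.2121  0.0538] rect [ 547.5 -209.9] [18.5 35.5] 75.9 z [0.0461 0.0548 0.0586]
 ribtop 118 mean [ 0.5475 -0.211   0.056 ] rect [ 547.2 -210.9] [16.4 35.5] 75.9 z [0.0541 0.0559 0.0589]<stdin>:12: RuntimeWarning: Mean of empty slice.
  ret = um.true_divide(
Traceback (most recent call last):
IndexError: index -1 is out of bounds for axis 0 with size 0
```

View pics/crop1.png

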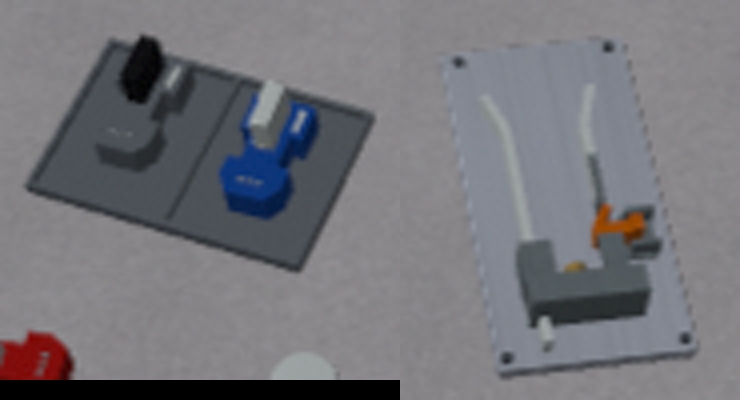

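View pics/crop2.png

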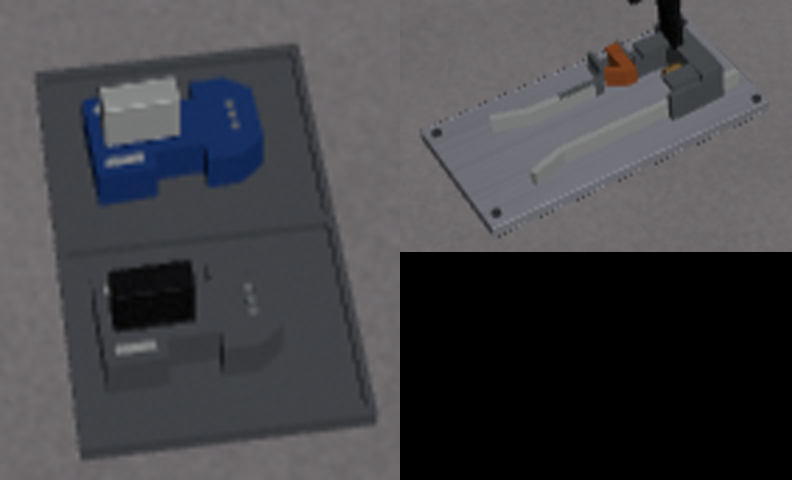

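```bash
cat >> h.py <<'E'
def ray(c,u,v,z):
    d=R.from_quat(c['orientation']).as_matrix()@np.array([(u-c['cx'])/c['fx'],(v-c['cy'])/c['fy'],1.])
    return c['xyz']+d*(z-c['xyz'][2])/d[2]
E
python3 - <<'E'
from h import *
A=load('scene0');B=load('side0')
print('order: BL(-155,-60) TL(-155,70) FL(100,70) FR(100,-60)')
for p in[(340.8,204.5),(387,200.5),(403.8,277.5),(355.8,283.8)]: print(ray(A,*p,.012).round(4))
for p in[(224.6,253.9),(197.1,216.4),(321.4,205.7)]: print(ray(B,*p,.012).round(4))
W=cloud(load('wrist0'));print(np.nanmin(W.reshape(-1,3),0),np.nanmax(W.reshape(-1,3),0))
E
```

```text
order: BL(-155,-60) TL(-155,70) FL(100,70) FR(100,-60)
[0.4535 0.0843 0.012 ]
[0.4362 0.214  0.012 ]
[0.6827 0.2461 0.012 ]
[0.7042 0.123  0.012 ]
[0.4508 0.0658 0.012 ]
[0.4301 0.2011 0.012 ]
[0.6999 0.1128 0.012 ]
[ 0.31194169 -0.39110634 -0.75624516] [1.58030638 0.17774388 0.33917463]
```

View pics/wrist0.png

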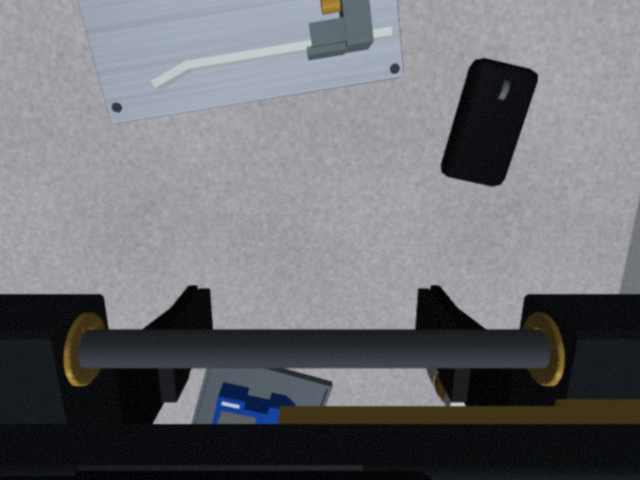

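Wrist view shows the dock's -y plate edge from (112,123) to (402,75), so yaw is about +9°. I'm moving over to see the whole dock from above.

Call:
carry_out([
  [0.85,-0.4,0,0,0,0],
  [0.85,-0.4,0,0,0,0],
  [0.8,-0.4,0,0,0,0],
  [0,0,0,0,0,0],
  [0,0,0,0,0,0],
  [0,0,0,0,0,0],
])

```text
time: 0.9
ee_pos: [0.5774, 0.0987, 0.2364]
eef_rot: [0.708, 0.706, -0.0, 0.0]
ft_force: [0.0, -0.4, 0.4]
width: 0.0869
grip_force: 0.0
```

Run:
```python
from h import *
c=cam('wrist','wrist1');s=read_state();print(s['ee_pos'],s['ft_force'],s['time'],c['fx'])
```

```text
[0.57734362 0.09883939 0.23636557] [ 0.21156807 -0.24484592  0.56129595] 0.95 414.1533275900939
```

View pics/wrist1.png

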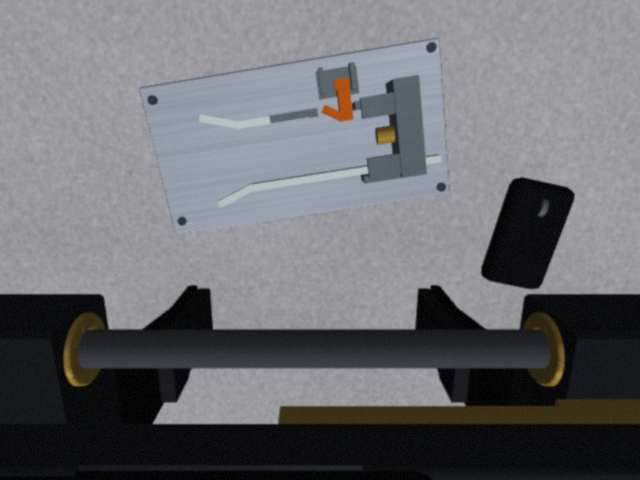

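The whole dock is visible. Plate corners are at (177,233), (141,88), (438,38) and (448,191), the plunger at (385,135), the orange catch at (344,100), the -y wall from (252,188) to (367,171), and the +y wall at about (240,124) to (316,112).

Run:
```python
from h import *
c=load('wrist1')
px=[(177,233),(141,88),(438,38),(448,191)];L=np.array([(-155,-60),(-155,70),(100,70),(100,-60)])/1e3
P=np.array([ray(c,*p,.012)[:2] for p in px])
Lc=L-L.mean(0);Pc=P-P.mean(0)
a=np.arctan2((Lc[:,0]*Pc[:,1]-Lc[:,1]*Pc[:,0]).sum(),(Lc*Pc).sum());M=np.array([[np.cos(a),-np.sin(a)],[np.sin(a),np.cos(a)]])
o=P.mean(0)-M@L.mean(0);print('dock',o.round(4),np.degrees(a),'res mm',((P-o-L@M.T)*1e3).round(1).tolist())
for n,p,z in[('wall-y a',(252,188),.026),('wall-y b',(367,171),.026),('wall+y a',(240,124),.026),('wall+y b',(316,112),.026),('plunger tip',(377,136),.030),('catch tip',(345,120),.036),('head front',(396,134),.04),('lipstart',(362,105),.044),('lip2',(368,170),.044)]:
    q=ray(c,*p,z)[:2];print(n,((q-o)@M*1e3).round(1))
for n,x in[('mouth',-.125),('end',.018)]: print(n,o+M@[x,0])
W=cloud(c)
for p in[(200,150),(345,85),(410,120),(380,105)]: print(p,W[p[1],p[0]].round(4))
B=load('side0')
for p in[(224.6,253.9),(321.4,205.7)]:print((M.T@(ray(B,*p,.012)[:2]-o)*1e3).round(1))
```

```text
dock [0.5933 0.1614] 8.619624980453063 res mm [[1.4, 1.2], [2.1, -0.8], [-1.4, -1.4], [-2.2, 1.1]]
wall-y a [-74.1 -27.2]
wall-y b [ 26.3 -28. ]
wall+y a [-73.7  26.7]
wall+y b [-9.6 26.4]
plunger tip [37.5 -0.3]
catch tip [12.5 16.3]
head front [51.4 -0.7]
lipstart [26.5 25.4]
lip2 [ 25.2 -25.3]
mouth [0.4696719  0.14269695]
end [0.61105673 0.16412893]
(200, 150) [0.4778 0.1552 0.0127]
(345, 85) [0.6027 0.2059 0.0364]
(410, 120) [0.6531 0.179  0.0478]
(380, 105) [0.6295 0.1903 0.0457]
[-155.2  -73.2]
[ 98.1 -64.1]
```

Dock fit: origin (0.593, 0.161), yaw 8.5°. Wall gap and positions agree with the given sizes. Now to the cartridge: shift over it and turn +75°.

Call:
carry_out([
  [-0.96,-0.1,0,0,0,0],
  [-0.96,-0.1,0,0,0,0],
  [-0.96,-0.1,0,0,0,0],
  [-0.96,-0.1,0,0,0,0],
  [-0.96,-0.1,0,0,0,0],
  [-0.96,-0.1,0,0,0,0],
  [-0.96,-0.1,0,0,0,0],
  [-0.96,-0.1,0,0,0,0],
  [0,0,0,0,0,-0.94],
  [0,0,0,0,0,-0.94],
  [0,0,0,0,0,-0.94],
  [0,0,0,0,0,-0.94],
  [0,0,0,0,0,-0.94],
  [0,0,0,0,0,-0.94],
  [0,0,0,0,0,-0.94],
  [0,0,0,0,0,-0.94],
  [0,0,0,0,0,-0.94],
  [0,0,0,0,0,-0.94],
  [0,0,0,0,0,0],
  [0,0,0,0,0,0],
])

```text
time: 3.45
ee_pos: [0.5449, -0.2076, 0.2365]
eef_rot: [0.131, 0.991, -0.0, 0.0]
ft_force: [-0.2, -0.2, 0.3]
width: 0.0868
grip_force: 0.0
```

Run:
```python
from h import *
c=cam('wrist','wrist2');s=read_state();print(s['ee_pos'],s['time'],s['joint_positions']);print(R.from_quat(s['eef_rot']).as_matrix().round(3))
W=cloud(c);hsv=cv2.cvtColor(c['pixels'],cv2.COLOR_RGB2HSV).astype(int);H,S,V=hsv[...,0],hsv[...,1],hsv[...,2]
near=(np.hypot(W[...,0]-.56,W[...,1]+.21)<.09)&(W[...,2]<.1)
def rep(n,m):
    P=W[m]
    if len(P)<9: print(n,len(P));return
    (q,s,ang)=cv2.minAreaRect(P[:,:2].astype(np.float32)*1000);print(n,len(P),np.round(q,1),np.round(s,1),round(ang,1),'z',np.percentile(P[:,2],[2,50,98]).round(4))
rep('blue top',near&(H>100)&(H<130)&(S>150)&(W[...,2]>.022)&(W[...,2]<.034))
rep('rib top',near&(W[...,2]>.052)&(S<80)&(V>100))
```

```text
[ 0.544959   -0.20746121  0.23652626] 3.5 [ 0.33707333  0.24109125 -0.06133661  1.57562659  0.01504603  1.32532948
  1.5834212 ]
[[-0.966  0.258  0.   ]
 [ 0.258  0.966  0.   ]
 [-0.     0.    -1.   ]]
blue top 2534 [ 562.9 -212.5] [43.4 80.7] 76.0 z [0.0255 0.0292 0.0307]
rib top 732 [ 546.8 -208.4] [13.7 35.2] 75.2 z [0.0575 0.0591 0.0606]
```

View pics/wrist2.png

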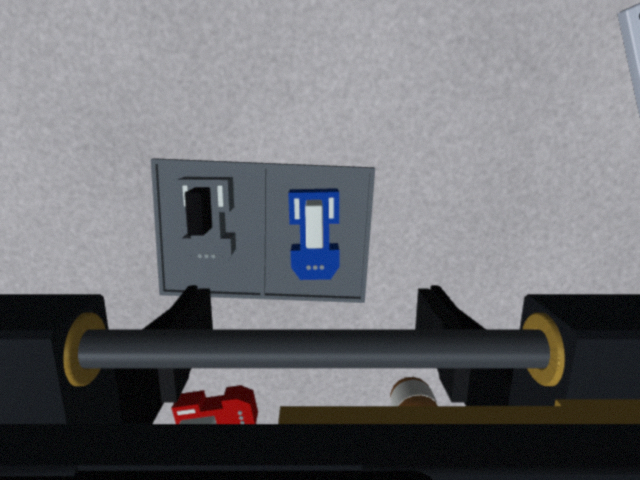

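Blue cartridge centred at (315,233) with white rib at (315,225). Spent one on the left at (205,215), red at (215,405) outside the tray. Rib (0.547,-0.2085) at yaw -14.5°, which agrees with the other cameras. Descending.

Call:
carry_out([
  [-0.06,-0.01,0.8,0,0,0],
  [0,0,0.8,0,0,0],
  [0,0,0.8,0,0,0],
  [0,0,0.8,0,0,0],
  [0,0,0.6,0,0,0],
  [0,0,0.5,0,0,0],
  [0,0,0.4,0,0,0],
  [0,0,0,0,0,0],
  [0,0,0,0,0,0],
  [0,0,0,0,0,0],
], fingers=60, force=25)

```text
time: 4.75
ee_pos: [0.5478, -0.2084, 0.0495]
eef_rot: [0.129, 0.992, -0.0, 0.001]
ft_force: [-0.6, -0.3, 1.3]
width: 0.0599
grip_force: 0.0
```

Call:
carry_out([
  [0,0,0,0,0,0],
  [0,0,0,0,0,0],
  [0,0,0,0,0,0],
  [0,0,0,0,0,0],
  [0,0,0,0,0,0],
  [0,0,0,0,0,0],
  [0,0,0,0,0,0],
  [0,0,0,0,0,0],
], fingers=0, force=30)

```text
time: 5.75
ee_pos: [0.5472, -0.2082, 0.0485]
eef_rot: [0.129, 0.992, 0.0, 0.0]
ft_force: [0.6, 0.4, -0.3]
width: 0.0138
grip_force: 29.9
```

Call:
carry_out([
  [0,0,-0.4,0,0,0],
  [0,0,-0.7,0,0,0],
  [0,0,-0.7,0,0,-0.72],
  [0,0,-0.5,0,0,-0.73],
  [0,0,0,0,0,-0.73],
  [0,0,0,0,0,-0.72],
  [0.05,0.4,0,0,0,0],
  [0.1,0.8,0,0,0,0],
  [0.1,0.9,0,0,0,0],
  [0.1,0.9,0,0,0,0],
  [0.1,0.9,0,0,0,0],
  [0.1,0.9,0,0,0,0],
  [0.1,0.9,0,0,0,0],
  [0.1,0.9,0,0,0,0],
  [0.1,0.9,0,0,0,0],
  [0.1,0.8,0,0,0,0],
  [0.1,0.5,0,0,0,0],
  [0,0,0,0,0,0],
  [0,0,0,0,0,0],
  [0,0,0,0,0,0],
])

```text
time: 8.25
ee_pos: [0.4545, 0.1331, 0.1406]
eef_rot: [-0.072, 0.997, -0.0, 0.0]
ft_force: [-0.1, -0.4, -1.6]
width: 0.0137
grip_force: 29.9
```

```bash
cat >> h.py <<'E'
o=np.array([.5933,.1614]);a=np.radians(8.5);M=np.array([[np.cos(a),-np.sin(a)],[np.sin(a),np.cos(a)]])
def st():
    s=read_state();m=R.from_quat(s['eef_rot']).as_matrix()
    print('t',s['time'],'tcp dock mm',((s['ee_pos'][:2]-o)@M*1e3).round(1),'z',s['ee_pos'][2].round(4),'yaw',np.degrees(np.arctan2(-m[0,1],m[1,1])).round(2),'F dock',(s['ft_force'][:2]@M).round(2),'Fz',s['ft_force'][2].round(2),'w',s['width'],s['grip_force'])
    print('tilt',m[:,2].round(3)); return s
E
python3 - <<'E'
from h import *
st()
E
```

```text
t 8.25 tcp dock mm [-141.5   -7.5] z 0.1406 yaw 8.29 F dock [-0.18 -0.38] Fz -1.62 w 0.013731450203097708 29.9458065116778
tilt [ 0. -0. -1.]
```

Call:
carry_out([
  [0,0.18,0.6,0,0,-0.02],
  [0,0,0.6,0,0,0],
  [0,0,0.5,0,0,0],
  [0,0,0.3,0,0,0],
  [0,0,0,0,0,0],
  [0,0,0,0,0,0],
  [0,0,0,0,0,0],
])

```text
time: 9.12
ee_pos: [0.4538, 0.1412, 0.0613]
eef_rot: [-0.075, 0.997, 0.0, 0.001]
ft_force: [-0.7, 0.3, -1.0]
width: 0.0138
grip_force: 29.9
```

Run:
```python
from h import *
st()
c=cam('wrist','wrist3');d=cam('scene','scene3')
a=d['pixels'][185:290,325:420]; cv2.imwrite('pics/c3.png',np.hstack([cv2.resize(c['pixels'],(440,330)),cv2.resize(a,(300,330),interpolation=2)])[:,:,::-1])
```

```text
t 9.125 tcp dock mm [-141.     0.6] z 0.0613 yaw 8.55 F dock [-0.68  0.39] Fz -0.99 w 0.013814849854641625 29.945893976837397
tilt [ 0.001  0.    -1.   ]
```

View pics/c3.png

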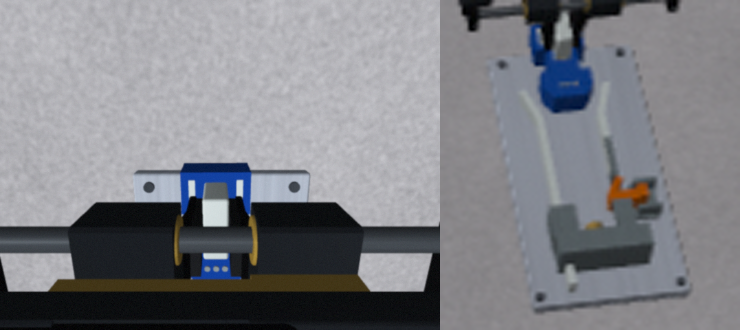

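The cartridge is held straight before the mouth, nose on the channel line. Lowering onto the floor.

Call:
carry_out([
  [0,-0.025,0.06,0,0,0],
  [0,0,0.05,0,0,0],
  [0,0,0,0,0,0],
  [0,0,0,0,0,0],
  [0,0,0,0,0,0],
])

```text
time: 9.85
ee_pos: [0.4535, 0.14, 0.0564]
eef_rot: [-0.075, 0.997, -0.0, 0.0]
ft_force: [-2.3, -0.7, 4.8]
width: 0.0138
grip_force: 30.0
```

```bash
python3 -c "
from h import *
st()"
```

```text
t 9.85 tcp dock mm [-141.5   -0.5] z 0.0564 yaw 8.56 F dock [-2.37 -0.31] Fz 4.76 w 0.013792282815548111 29.965337100438774
tilt [ 0. -0. -1.]
```

Call:
carry_out([
  [-0.1,0,-0.015,0,0,0],
  [-0.2,0,0,0,0,0],
  [-0.2,0,0,0,0,0],
  [-0.2,0,0,0,0,0],
  [-0.2,0,0,0,0,0],
  [-0.2,0,0,0,0,0],
  [-0.2,0,0,0,0,0],
  [-0.1,0,0,0,0,0],
  [0,0,0,0,0,0],
  [0,0,0,0,0,0],
])

```text
time: 11.1
ee_pos: [0.5085, 0.1484, 0.0567]
eef_rot: [-0.075, 0.997, -0.0, -0.0]
ft_force: [0.7, -0.4, -1.5]
width: 0.0139
grip_force: 30.0
```

```bash
python3 -c "
from h import *
st()"
```

```text
t 11.1 tcp dock mm [-85.8  -0.3] z 0.0567 yaw 8.57 F dock [ 0.66 -0.45] Fz -1.54 w 0.013850457547188631 29.964774842374027
tilt [-0. -0. -1.]
```

Call:
carry_out([
  [-0.15,0,0,0,0,0],
  [-0.2,0,0,0,0,0],
  [-0.2,0,0,0,0,0],
  [-0.1,0,0,0,0,0],
  [0,0,0,0,0,0],
  [0,0,0,0,0,0],
])

```text
time: 11.85
ee_pos: [0.5343, 0.1523, 0.0567]
eef_rot: [-0.075, 0.997, -0.0, -0.0]
ft_force: [0.0, -0.6, -1.7]
width: 0.0139
grip_force: 30.0
```

```bash
python3 -c "
from h import *
st()"
```

```text
t 11.85 tcp dock mm [-59.7  -0.3] z 0.0567 yaw 8.56 F dock [-0.09 -0.6 ] Fz -1.71 w 0.013912490277011203 29.964803466573358
tilt [-0. -0. -1.]
```

Call:
carry_out([
  [-0.1,0,0,0,0,0],
  [-0.1,0,0,0,0,0],
  [-0.1,0,0,0,0,0],
  [-0.1,0,0,0,0,0],
  [-0.1,0,0,0,0,0],
  [-0.1,0,0,0,0,0],
  [0,0,0,0,0,0],
  [0,0,0,0,0,0],
])

```text
time: 12.85
ee_pos: [0.5575, 0.1553, 0.0566]
eef_rot: [-0.075, 0.997, -0.0, -0.001]
ft_force: [-4.9, -2.5, 1.5]
width: 0.0138
grip_force: 30.0
```

```bash
python3 -c "
from h import *
st()"
```

```text
t 12.85 tcp dock mm [-36.3  -0.8] z 0.0566 yaw 8.55 F dock [-5.24 -1.75] Fz 1.54 w 0.013806216224804683 29.962389199063182
tilt [-0.002 -0.001 -1.   ]
```

Call:
carry_out([
  [-0.1,0,0,0,0,0],
  [-0.1,0,0,0,0,0],
  [-0.1,0,0,0,0,0],
  [0,0,0,0,0,0],
  [0,0,0,0,0,0],
])

```text
time: 13.48
ee_pos: [0.5705, 0.1575, 0.0568]
eef_rot: [-0.075, 0.997, 0.0, 0.0]
ft_force: [0.8, -1.6, -1.7]
width: 0.0138
grip_force: 30.0
```

```bash
python3 -c "
from h import *
st()"
```

```text
t 13.475 tcp dock mm [-23.2  -0.5] z 0.0568 yaw 8.55 F dock [ 0.54 -1.75] Fz -1.67 w 0.013822604977130322 29.989077695645392
tilt [ 0.001  0.    -1.   ]
```

Call:
carry_out([
  [-0.08,0,0,0,0,0],
  [-0.08,0,0,0,0,0],
  [-0.06,0,0,0,0,0],
  [0,0,0,0,0,0],
  [0,0,0,0,0,0],
])

```text
time: 14.1
ee_pos: [0.5779, 0.1588, 0.0566]
eef_rot: [-0.075, 0.997, -0.0, -0.001]
ft_force: [-5.4, -4.2, 1.9]
width: 0.0137
grip_force: 30.0
```

```bash
python3 -c "
from h import *
st()"
```

```text
t 14.1 tcp dock mm [-15.6  -0.3] z 0.0566 yaw 8.57 F dock [-5.95 -3.41] Fz 1.88 w 0.013672058528627993 29.978452348150313
tilt [-0.002 -0.001 -1.   ]
```

Plunger contact. Now small steps, each with a reading.

Call:
carry_out([
  [-0.05,0,0,0,0,0],
  [-0.05,0,0,0,0,0],
  [-0.05,0,0,0,0,0],
  [0,0,0,0,0,0],
])

```text
time: 14.6
ee_pos: [0.5831, 0.1596, 0.0566]
eef_rot: [-0.075, 0.997, -0.0, -0.002]
ft_force: [-10.7, -4.7, 6.4]
width: 0.0138
grip_force: 30.0
```

```bash
python3 -c "
from h import *
st()"
```

```text
t 14.6 tcp dock mm [-10.4  -0.3] z 0.0566 yaw 8.58 F dock [-11.23  -3.09] Fz 6.4 w 0.013829312276343349 29.97610026039183
tilt [-0.004 -0.001 -1.   ]
```

Call:
carry_out([
  [-0.04,0,0,0,0,0],
  [-0.02,0,0,0,0,0],
  [0,0,0,0,0,0],
])

```text
time: 14.98
ee_pos: [0.5854, 0.16, 0.0566]
eef_rot: [-0.075, 0.997, -0.0, -0.002]
ft_force: [-10.2, -3.9, 5.9]
width: 0.0142
grip_force: 30.0
```

```bash
python3 -c "
from h import *
st()"
```

```text
t 14.975 tcp dock mm [-8.  -0.2] z 0.0566 yaw 8.57 F dock [-10.62  -2.35] Fz 5.93 w 0.014163087617526991 29.991936846636236
tilt [-0.004 -0.001 -1.   ]
```

Call:
carry_out([
  [-0.03,0,0,0,0,0],
  [0,0,0,0,0,0],
])

```text
time: 15.22
ee_pos: [0.5865, 0.1602, 0.0566]
eef_rot: [-0.075, 0.997, -0.0, -0.002]
ft_force: [-10.1, -5.3, 7.5]
width: 0.0139
grip_force: 30.0
```

Run:
```python
from h import *
st()
d=cam('scene','s4');e=cam('side','sd4')
cv2.imwrite('pics/c4.png',np.hstack([cv2.resize(d['pixels'][205:280,345:420],(390,390),interpolation=2),cv2.resize(e['pixels'][150:240,230:320],(390,390),interpolation=2)])[:,:,::-1])
```

```text
t 15.225 tcp dock mm [-6.9 -0.2] z 0.0566 yaw 8.57 F dock [-10.74  -3.76] Fz 7.51 w 0.013876590017262286 29.99188693240285
tilt [-0.004 -0.001 -1.   ]
```

View pics/c4.png

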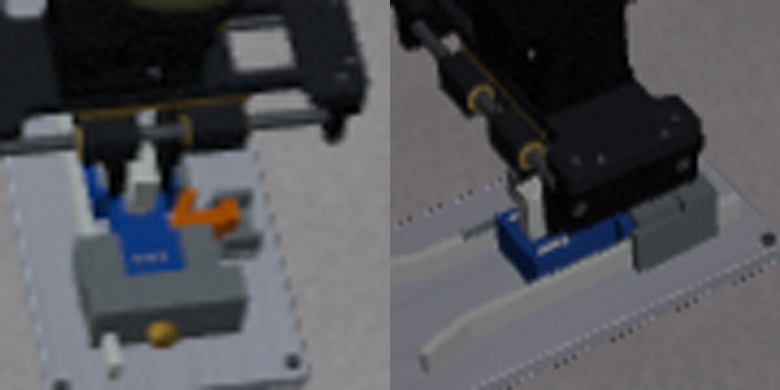

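The cartridge nose is under the head lips at left-picture (155,250). The catch at (205,210) looks near the waist, but I can't tell if it has snapped in. I'll compare its pixel position with rest.

```bash
cat >> h.py <<'E'
def orange(n):
    c=load(n);hsv=cv2.cvtColor(c['pixels'],cv2.COLOR_RGB2HSV).astype(int)
    m=(hsv[...,0]>5)&(hsv[...,0]<18)&(hsv[...,1]>190)&(hsv[...,2]>110);m[:190]=0;m[300:]=0;m[:,:340]=0;m[:,420:]=0
    v,u=np.nonzero(m); P=np.array([ray(c,x,y,.037)[:2] for x,y in zip(u,v)]);P=(P-o)@M*1e3
    print(n,len(u),'u',u.min(),u.max(),u.mean().round(2),'v',v.min(),v.max(),v.mean().round(2),'dock',P.mean(0).round(1),P.min(0).round(1),P.max(0).round(1))
E
python3 -c "
from h import *
for n in('scene0','scene3','s4'): orange(n)"
```

```text
scene0 40 u 379 390 384.02 v 242 247 245.4 dock [14.1 33.1] [ 2.5 19.2] [20.3 49.4]
scene3 40 u 379 390 384.02 v 242 247 245.4 dock [14.1 33.1] [ 2.5 19.2] [20.3 49.4]
s4 41 u 379 390 383.9 v 242 247 245.37 dock [14.  32.8] [ 2.5 19.2] [20.3 49.4]
```

Call:
carry_out([
  [-0.03,0,0,0,0,0],
  [0,0,0,0,0,0],
])

```text
time: 15.58
ee_pos: [0.5876, 0.1604, 0.0567]
eef_rot: [-0.075, 0.997, -0.0, -0.002]
ft_force: [-11.3, -5.3, 7.3]
width: 0.0136
grip_force: 30.0
```

```bash
python3 -c "
from h import *
st();cam('scene','s5');orange('s5')"
```

```text
t 15.575 tcp dock mm [-5.8 -0.1] z 0.0567 yaw 8.58 F dock [-11.98  -3.6 ] Fz 7.33 w 0.013573360776203048 29.992429576814175
tilt [-0.004 -0.001 -1.   ]
s5 41 u 379 390 383.9 v 242 247 245.37 dock [14.  32.8] [ 2.5 19.2] [20.3 49.4]
```

The catch is back at its rest pixels (383.9,245.4) and the push dropped at the click, so it is clicked in. Easing back onto the catch, then releasing.

Call:
carry_out([
  [0.03,0,0,0,0,0],
  [0.03,0,0,0,0,0],
  [0,0,0,0,0,0],
])

```text
time: 16.0
ee_pos: [0.5858, 0.1601, 0.0566]
eef_rot: [-0.075, 0.997, -0.0, -0.001]
ft_force: [-8.4, -4.2, 3.3]
width: 0.0136
grip_force: 30.0
```

```bash
python3 -c "
from h import *
st()"
```

```text
t 16.0 tcp dock mm [-7.6 -0.1] z 0.0566 yaw 8.57 F dock [-8.96 -2.9 ] Fz 3.29 w 0.013629758439823995 29.992266800254583
tilt [-0.003 -0.001 -1.   ]
```

Call:
carry_out([
  [0,0,0,0,0,0],
  [0,0,0,0,0,0],
  [0,0,0,0,0,0],
  [0,0,0,0,0,0],
], fingers=40)

```text
time: 16.5
ee_pos: [0.5873, 0.1603, 0.0569]
eef_rot: [-0.075, 0.997, 0.0, 0.0]
ft_force: [-0.2, -0.2, -0.4]
width: 0.0383
grip_force: 0.0
```

```bash
python3 -c "
from h import *
st();cam('scene','s6');orange('s6')"
```

```text
t 16.5 tcp dock mm [-6.1 -0.2] z 0.0569 yaw 8.57 F dock [-0.27 -0.16] Fz -0.42 w 0.0383394156290114 0.0
tilt [ 0.  0. -1.]
s6 41 u 379 390 384.17 v 242 247 245.39 dock [14.2 33.5] [ 2.5 19.2] [20.3 49.4]
```

Call:
carry_out([
  [0,0,-0.3,0,0,0],
  [0,0,-0.5,0,0,0],
  [0,0,-0.8,0,0,0],
  [0,0,-0.8,0,0,0],
  [0,0,-0.8,0,0,0],
  [0,0,-0.8,0,0,0],
  [0,0,-0.5,0,0,0],
  [0,0,0,0,0,0],
  [0,0,0,0,0,0],
])

```text
time: 17.68
ee_pos: [0.5868, 0.1601, 0.2365]
eef_rot: [-0.075, 0.997, -0.0, -0.0]
ft_force: [-0.3, 0.5, -0.1]
width: 0.04
grip_force: 0.0
```

Run:
```python
from h import *
st();c=cam('wrist','wrist7');d=cam('scene','s7');orange('s7')
cv2.imwrite('pics/c7.png',np.hstack([cv2.resize(c['pixels'],(440,330)),cv2.resize(d['pixels'][185:290,325:420],(300,330),interpolation=2)])[:,:,::-1])
W=cloud(c);rib=(np.hypot(W[...,0]-.587,W[...,1]-.16)<.04)&(W[...,2]>.062)&(W[...,2]<.08)
P=W[rib];q,s,an=cv2.minAreaRect(((P[:,:2]-o)@M*1e3).astype(np.float32));print('rib in dock',np.round(q,1),np.round(s,1),an,'z',np.median(P[:,2]))
```

```text
t 17.675 tcp dock mm [-6.7 -0.4] z 0.2365 yaw 8.56 F dock [-0.25  0.56] Fz -0.08 w 0.03997674924223307 0.0
tilt [-0. -0. -1.]
s7 41 u 379 390 384.17 v 242 247 245.39 dock [14.2 33.5] [ 2.5 19.2] [20.3 49.4]
rib in dock [-9.5  0.7] [13.5 35.8] 89.81683349609375 z 0.0671855466180778
```

View pics/c7.png

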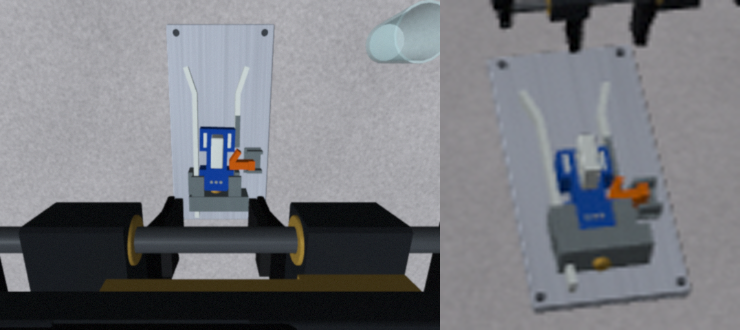

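The cartridge sits in the head with its front block under the lips. The orange catch tip is in the waist at left-picture (235,162), and the plunger is pressed in, with its brass tail out at the back. Rib at dock x -9.5 puts the origin at about +6.5, as expected, and it has held since release.

```bash
python3 -c "
from h import *
print(r.close_job())"
```

```text
the job is handed in; nothing more can be done
None
```

The blue cartridge is in the dock with the catch snapped in behind its front block, it was released and stayed put, and the job is handed in at about 18 s on the robot's clock.

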